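# Grade chestnuts with a hand sieve

## Task

Grade the chestnuts for roasting: lift the sieve off the wooden board by its handle, carry it level and steadily until it is over the roasting tin so that no chestnut drops on the way, and there, holding it over the tin, shake it side to side until all six small chestnuts have fallen through into the tin and only the three large ones are left in the sieve. Then set the sieve down gently and flat on the wooden board with the large ones in it and let go. Keep the sieve upright throughout and leave the tin, the canister and the pepper mill where they are.

Things in the scene. Friction and masses are not known exactly. Their poses are not given: they have to be found in the camera images.
- sieve: Loose square hand sieve of bright steel, 0.25 to 0.35 kg: 174 mm square outside, 46 mm high, walls and floor 3 mm thick. Origin: centre of the underside; z up; the handle points along -x; a small wire lug stands out 20 mm at the rim on the +x side. Held by the handle it may sag a little in the fingers; its pose is not reported while held.
- sieve_floor (a point): Centre of the sieve's floor, on its upper face. The floor has staggered rows of 30 mm square holes. Between the rows run unbroken 12 mm wide bars along the sieve's x, at y = 0, +-42 and +-84 mm; a small chestnut resting on a bar drops into a hole once it has slid off along the sieve's y; it passes with 3 mm to spare each side, so some catch and need more shaking. Axes as the sieve's.
- sieve_grip (a point): Where to hold the handle: middle of its section, 125 mm from the sieve's centre along -x and 33 mm above its underside (51 mm above the counter at the start). The handle is a straight level black bar 16 mm wide (along the sieve's y), 24 mm tall, reaching from 95 to 215 mm from the centre. A squeeze of 40 to 60 N holds it; clamped over 100 N it may buzz. Axes as the sieve's.
- tin: Loose dark steel roasting tin, open on top, 1.1 kg: 260 mm (x) by 320 mm (y) outside, 55 mm high, walls and floor 3 mm. Origin: centre of the underside, on the counter.
- board: Fixed pale wooden chopping board, 300 mm (x) by 240 mm (y), 18 mm thick; the sieve starts on it. Origin: centre of the underside, on the counter.
- small0: Small chestnut, glossy brown, a dome with one flat side: 24 mm across, 17 mm high, about 11 g; it starts flat side down in the sieve on the solid steel between the holes and slides there easily (dry shell on polished steel, friction about 0.35). Origin: centre of its flat side, z towards the dome's top
- small1: Small chestnut, glossy brown, a dome with one flat side: 24 mm across, 17 mm high, about 11 g; it starts flat side down in the sieve on the solid steel between the holes and slides there easily (dry shell on polished steel, friction about 0.35). Origin: centre of its flat side, z towards the dome's top
- small2: Small chestnut, glossy brown, a dome with one flat side: 24 mm across, 17 mm high, about 11 g; it starts flat side down in the sieve on the solid steel between the holes and slides there easily (dry shell on polished steel, friction about 0.35). Origin: centre of its flat side, z towards the dome's top
- small3: Small chestnut, glossy brown, a dome with one flat side: 24 mm across, 17 mm high, about 11 g; it starts flat side down in the sieve on the solid steel between the holes and slides there easily (dry shell on polished steel, friction about 0.35). Origin: centre of its flat side, z towards the dome's top
- small4: Small chestnut, glossy brown, a dome with one flat side: 24 mm across, 17 mm high, about 11 g; it starts flat side down in the sieve on the solid steel between the holes and slides there easily (dry shell on polished steel, friction about 0.35). Origin: centre of its flat side, z towards the dome's top
- small5: Small chestnut, glossy brown, a dome with one flat side: 24 mm across, 17 mm high, about 11 g; it starts flat side down in the sieve on the solid steel between the holes and slides there easily (dry shell on polished steel, friction about 0.35). Origin: centre of its flat side, z towards the dome's top
- large0: Large chestnut, glossy brown, a dome with one flat side: 38 mm across, 28 mm high, about 22 g; it starts flat side down in the sieve on the solid steel between the holes and slides there easily (dry shell on polished steel, friction about 0.35). Origin: centre of its flat side, z towards the dome's top
- large1: Large chestnut, glossy brown, a dome with one flat side: 38 mm across, 28 mm high, about 22 g; it starts flat side down in the sieve on the solid steel between the holes and slides there easily (dry shell on polished steel, friction about 0.35). Origin: centre of its flat side, z towards the dome's top
- large2: Large chestnut, glossy brown, a dome with one flat side: 38 mm across, 28 mm high, about 22 g; it starts flat side down in the sieve on the solid steel between the holes and slides there easily (dry shell on polished steel, friction about 0.35). Origin: centre of its flat side, z towards the dome's top
- canister: Bystander: small lidded green ceramic canister, 76 mm across, 88 mm high, on the counter just beyond the work. Origin: centre of its underside.
- mill: Bystander: turned wooden pepper mill, 48 mm across, 118 mm high, beside the canister. Origin: centre of its underside.

How it is judged:
By the outcome, as a careful person would: the job done as asked, in the order asked, and still so for the second after the job is handed in, with the robot touching nothing.
It also fails if it takes over 64 s, if anything falls off the work surface, if the arm or the gripper's body presses on something with over 40 N, if the wrist force passes 120 N, or if a joint passes its speed limit or range.

## Robot

A 6-joint arm with a two-finger parallel gripper is mounted at the origin on the work surface. World frame = base frame: x ahead of the robot, y to its left, z up, the work surface at z = 0. Lengths are in m, angles in rad, forces in N, time in s.
With the tool pointing down it reaches from about 0.25 to 0.725 m from the base axis. Payload 4 kg.
Tool frame: the origin (TCP) lies at the very end of the fingers, on their centre line; the grasp point (between the pads) lies 19 mm behind it; y points along the fingers, z is the direction in which the jaws open and shut, and the axes are right-handed (so a half turn about y gives the same grasp; the last joint's range is limited). The gripper opens to 85 mm and grips with 20 to 120 N. Pads are 22 mm wide; open, the fingers measure 114 mm over their backs; the gripper's body (76 mm by 85 mm) begins 54 mm behind the grasp point. The pads swing forward as they close: fully open they stand 13 mm farther back than shut.
Start: joints at [-1.318, 0.241, 0.005, 1.335, 0, 1.571], TCP at [0.125, -0.484, 0.231] pointing down, gripper open.
Joint ranges: [-2.72, 2.72], [-1.05, 1.87], [-1.09, 1.28], [-1.99, 2.15], [-1.42, 1.44], [-3.14, 3.14]. Speed limits (rad/s): [2.79, 2.79, 3.14, 3.14, 3.14, 3.14].

## Interface

Orientations are given as a rotation vector (axis times angle).
In Python, from rig import * gives the robot as it stands.
- The arm moves only by the tool drive_tool, never from a script. Its argument "series" is one flat list of numbers, 6 for each row, row after row: the shift along the tool's x, y, z in mm, then the turn, a rotation vector about the tool's x, y, z in rad. In form: [x, y, z, wx, wy, wz, x, y, z, wx, wy, wz, ...]. A call has 1 to 5 rows; each row is the pose to reach, as a shift and turn from the pose measured when the call began, along the tool's axes at that moment; what a row does not reach only later rows make up. A row lasts 1/12 s, in which the tool goes at most 41.7 mm and 7.16 degrees, less where a joint would pass 70% of its speed; a pose out of reach is approached as far as the arm can. A call with a gripper value outside its range is refused whole. "gripper" is the closure, from 0 (fully open) to 1 (shut), set as the call begins (left out, the last holds). The fingers move at their own pace and stop on an object; "force" is the grip in N (left out, the last holds). Time passes only in rows, so rows that repeat a pose let the fingers close. It gives the time, the measured TCP pose, the force and the opening at its end, in the units of the state.
- get_state(): the state, without advancing time (a new reading comes with each control period).
- capture(name): name is "side" or "top"; returns a dict with "pixels" (480x640x3 uint8, red, green, blue), "camera_matrix" (3x3 intrinsics, pixels), "pose" (4x4, takes a point from camera to world coordinates). Camera axes: x right, y up, looking along -z (the intrinsics and any distortion apply to the point x, -y, -z); pixel columns grow to the right and rows downward; lengths in m; the calibration is good to about 2 mm. A picture is of the moment at which its call begins. There is no depth.
- finish_job(): hands the job in, once; it reports no verdict.
The state is a dict: "time": time; "joint_positions": joint angles; "joint_vel": joint speeds; "joint_efforts": joint torques, N m; "tool_pos": TCP position; "eef_rot": TCP orientation; "contact_force": force on the tool from outside, world axes, zero at the start; "torque": the same for the moment, N m; "gripper_width": finger opening in m.
Only numpy, scipy, OpenCV 4.12 (cv2) and the standard library are available. Lean on these libraries where they do the work, as an engineer would, in place of code of your own. Each camera call takes 0.05 s, during which the arm holds its last target.

## Working session

There is one attempt and no reset: what is moved stays moved. The work goes in short steps, Python scripts to look and compute and a tool call to move; the robot and the scene stay as the last step left them, time stands still between calls to the robot, and variables do not carry over. Pictures are saved under pics/ and viewed, and the job is handed in when it is done.

Besides the shell and the picture viewer there is one more tool, called as name(argument=value, ...), one argument or row to a line, values as JSON. drive_tool: Moves the arm, as the interface text tells. Its arguments: {"type":"object","properties":{"series":{"type":"array"},"gripper":{"type":"number"},"force":{"type":"number"}},"required":["series"]}

```bash
ls; mkdir -p pics; python3 - <<'E'
from rig import *
import cv2
s=get_state();print(s)
for n in ["side","top"]:
    c=capture(n);cv2.imwrite(f"pics/{n}0.png",c["pixels"][:,:,::-1]);print(n,c["camera_matrix"],c["pose"],[k for k in c])
E
```

```text
pics
{'time': 0.0, 'joint_positions': array([-1.31797713e+00,  2.41412793e-01,  3.71526793e-03,  1.33520612e+00,
       -7.85845252e-06,  1.57082108e+00]), 'joint_vel': array([ 1.57361899e-03,  1.71636659e-03, -1.66484353e-04,  5.88209673e-04,
       -1.63430114e-05,  2.18100424e-03]), 'joint_efforts': array([ 1.14012655e-03, -3.72320545e+01,  2.52405810e+01,  1.70166849e-02,
       -1.01481717e-04, -1.46218201e-05]), 'tool_pos': array([ 0.12490504, -0.48348716,  0.23040964]), 'eef_rot': array([-0.26548274,  2.08912089, -2.08472518]), 'contact_force': array([-0.2128464 ,  0.61608143,  0.24499581]), 'torque': array([ 0.07577914, -0.02190893,  0.0225644 ]), 'gripper_width': 0.0855750077592291}
side [[560.78523843   0.         314.1758769 ]
 [  0.         560.78523843 236.64221592]
 [  0.           0.           1.        ]] [[-0.83364803  0.33869706 -0.43625137  0.2082301 ]
 [-0.55189283 -0.48068475  0.68143707  0.61461621]
 [ 0.02110135  0.80884268  0.58764637  0.61854648]
 [ 0.          0.          0.          1.        ]] ['pixels', 'camera_matrix', 'pose']
top [[512.37539647   0.         315.0276881 ]
 [  0.         512.37539647 237.53959378]
 [  0.           0.           1.        ]] [[ 0.02635323  0.99877849 -0.04179748  0.56236369]
 [-0.99950892  0.02561729 -0.01804622 -0.02911962]
 [-0.01695344  0.04225253  0.99896311  0.98568662]
 [ 0.          0.          0.          1.        ]] ['pixels', 'camera_matrix', 'pose']
```

View pics/side0.png

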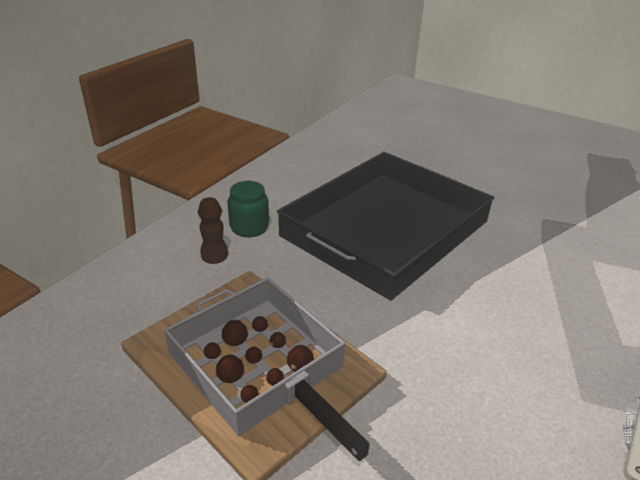

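View pics/top0.png

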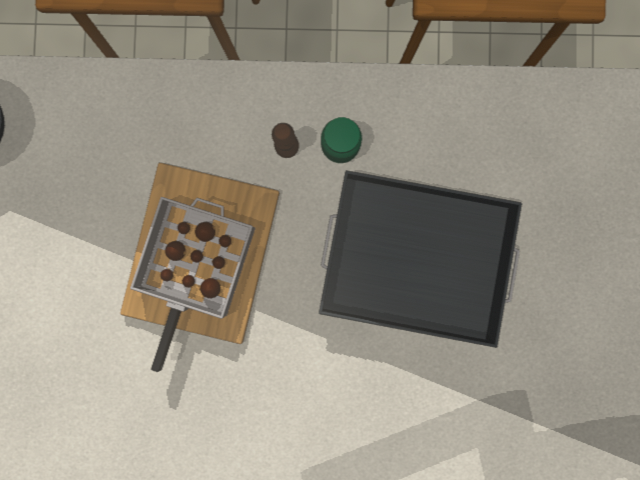

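```bash
cat > h.py <<'E'
import numpy as np, cv2
from rig import *
def ray(c,u,v):
    K=c["camera_matrix"];T=c["pose"]
    d=np.array([(u-K[0,2])/K[0,0],-(v-K[1,2])/K[1,1],-1.]);d=T[:3,:3]@d
    return T[:3,3],d/np.linalg.norm(d)
def onz(c,u,v,z):
    o,d=ray(c,u,v);return o+d*(z-o[2])/d[2]
def tri(c1,p1,c2,p2):
    o1,d1=ray(c1,*p1);o2,d2=ray(c2,*p2)
    A=np.stack([d1,-d2],1);t=np.linalg.lstsq(A,o2-o1,rcond=None)[0]
    a=o1+d1*t[0];b=o2+d2*t[1];return (a+b)/2,np.linalg.norm(a-b)
def proj(c,P):
    T=c["pose"];p=T[:3,:3].T@(np.asarray(P)-T[:3,3]);K=c["camera_matrix"]
    return K[0,0]*p[0]/-p[2]+K[0,2],K[1,1]*-p[1]/-p[2]+K[1,2]
def save(name,im,box=None,s=1):
    if box: im=im[box[1]:box[3],box[0]:box[2]]
    im=cv2.resize(im,None,fx=s,fy=s,interpolation=cv2.INTER_CUBIC)
    cv2.imwrite(f"pics/{name}.png",im[:,:,::-1])
E
python3 - <<'E'
from h import *
t=capture("top");s=capture("side")
save("t1",t["pixels"],(110,150,290,380),2.6)
save("s1",s["pixels"],(110,260,400,480),2.6)
for n,c,b in(("top",t,(145,305,200,378)),("side",s,(280,375,375,465))):
    im=c["pixels"].max(2).astype(int);m=np.zeros(im.shape,np.uint8)
    m[b[1]:b[3],b[0]:b[2]]=(im[b[1]:b[3],b[0]:b[2]]<70)
    cs=max(cv2.findContours(m,0,2)[0],key=cv2.contourArea)
    r=cv2.minAreaRect(cs);print(n,r,cv2.boxPoints(r).round(1).tolist())
E
```

```text
top ((165.75, 339.75), (9.486830711364746, 63.56177520751953), 18.434947967529297) [[151.1999969482422, 368.3999938964844], [171.3000030517578, 308.1000061035156], [180.3000030517578, 311.1000061035156], [160.1999969482422, 371.3999938964844]]
side ((331.0000305175781, 419.5000305175781), (99.70205688476562, 19.091880798339844), 45.0) [[289.0, 391.0], [302.5, 377.5], [373.0, 448.0], [359.5, 461.5]]
```

View pics/t1.png

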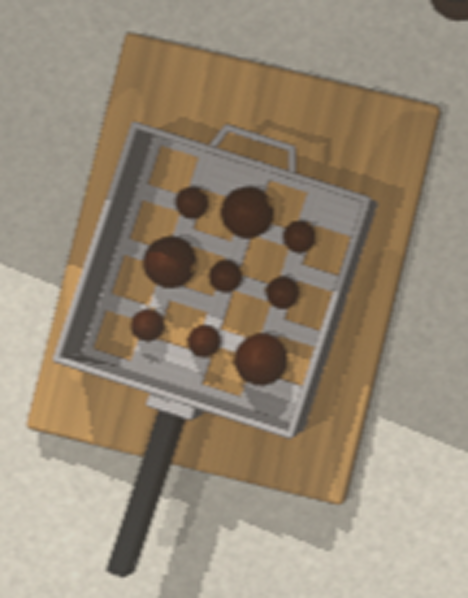

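View pics/s1.png

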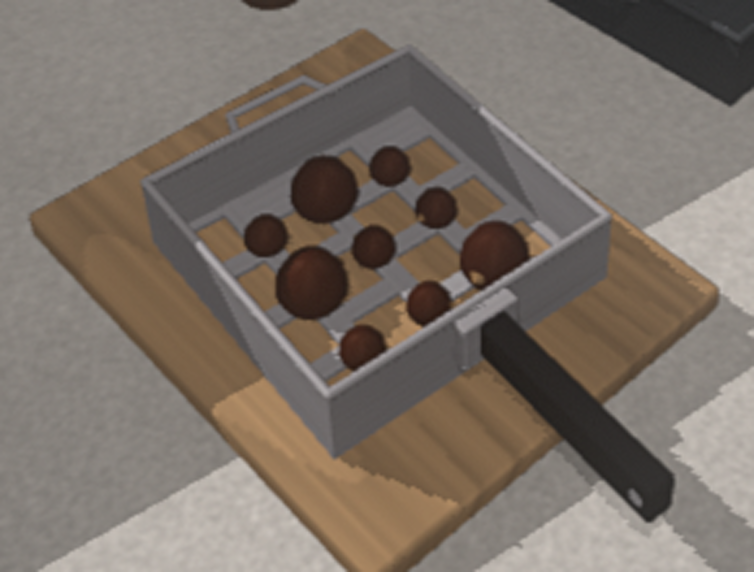

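```bash
python3 - <<'E'
from h import *
t=capture("top");s=capture("side")
T=lambda x,y:(110+x/2.6-.3,150+y/2.6-.3); S=lambda x,y:(110+x/2.6-.3,260+y/2.6-.3)
pts=dict(FL=((133,125),(145,180)),FR=((374,201),(410,48)),NR=((293,436),(608,216)),NL=((57,360),(330,395)))
P={}
for k,(a,b) in pts.items():
    p,e=tri(t,T(*a),s,S(*b));q=onz(t,*T(*a),.064);P[k]=q;print(k,p.round(4),round(e,4),q.round(4))
c=sum(P.values())/4;ax=(P["FL"]+P["FR"]-P["NL"]-P["NR"])/2;ay=(P["FL"]+P["NL"]-P["FR"]-P["NR"])/2
print("centre",c.round(4),"sizes",np.linalg.norm(ax),np.linalg.norm(ay),"yaw",np.arctan2(ax[1],ax[0]),np.arctan2(-ay[0],ay[1]))
# handle end, top rectangle at z .063
for u,v in((155.7,369.9),(175.8,309.6)): print("handle",onz(t,u,v,.063).round(4))
# handle tip top edge in both views
print(tri(t,(155.7,369.5),s,S(655,495)))
# tin rim corners, top
Q=[onz(t,u,v,.055) for u,v in((346,171.5),(521,203),(497,346.5),(320,312.5))]
for (u,v),q in zip(((346,171.5),(521,203),(497,346.5),(320,312.5)),Q):print("tin",q.round(4))
print("tin c",(sum(Q)/4).round(4),np.linalg.norm(Q[0]-Q[1]),np.linalg.norm(Q[1]-Q[2]), "yaw",np.arctan2(*((Q[0]-Q[3])[[1,0]])))
# tin via 2 views (side outer corners: 384,152 far; 493,197 ; 391,272?; 279,213)
for a,b in(((346,171.5),(279,213)),((521,203),(384,152.5)),((497,346.5),(493,197)),((320,312.5),(391,272))):
    p,e=tri(t,a,s,b);print("tin tri",p.round(4),round(e,4))
# board
B=[onz(t,*T(*p),.018) for p in((127,33),(441,104),(343,502),(28,427))]
for b in B:print("board",b.round(4))
print((sum(B)/4).round(4),np.linalg.norm(B[0]-B[1]),np.linalg.norm(B[1]-B[2]),np.arctan2(*((B[0]-B[3])[[1,0]])))
for n,u,v in(("can",341,135),("mill",284,133)):print(n,onz(t,u,v,.09).round(3))
E
```

```text
FL [0.6655 0.2683 0.0667] 0.0005 [0.666  0.2694 0.064 ]
FR [0.6185 0.1002 0.0624] 0.0032 [0.6171 0.099  0.064 ]
NR [0.4539 0.1502 0.0643] 0.0012 [0.4533 0.1499 0.064 ]
NL [0.5011 0.3156 0.0648] 0.0 [0.5011 0.3159 0.064 ]
centre [0.5594 0.2086 0.064 ] sizes 0.1714468386857943 0.17496258960382363 yaw -0.2882936576104433 -0.27983338726446055
handle [0.3563 0.2668 0.063 ]
handle [0.4647 0.2347 0.063 ]
(array([0.3563857 , 0.27009063, 0.05487137]), np.float64(0.002750736183580411))
tin [ 0.7234 -0.0657  0.055 ]
tin [ 0.6735 -0.3836  0.055 ]
tin [ 0.4144 -0.3434  0.055 ]
tin [ 0.466  -0.0249  0.055 ]
tin c [ 0.5693 -0.2044  0.055 ] 0.3218476849864013 0.2622003654411399 yaw -0.15726623106760765
tin tri [ 0.723  -0.0664  0.0517] 0.0023
tin tri [ 0.6734 -0.3833  0.0559] 0.0
tin tri [ 0.4157 -0.3422  0.0569] 0.0023
tin tri [ 0.4693 -0.0236  0.0616] 0.0057
board [0.739  0.2913 0.018 ]
board [0.6921 0.0586 0.018 ]
board [0.4015 0.121  0.018 ]
board [0.4489 0.3524 0.018 ]
[0.5704 0.2058 0.018 ] 0.23741118104805545 0.297218065606391 -0.20732925874448482
can [ 0.782 -0.054  0.09 ]
mill [0.783 0.047 0.09 ]
```

```bash
cat >> h.py <<'E'
from scipy.spatial.transform import Rotation as Ro
def go(target,yaw=-0.284,zsign=None):
    s=get_state();R0=Ro.from_rotvec(s["eef_rot"])
    best=None
    for sg in((1,-1) if zsign is None else (zsign,)):
        z=sg*np.array([-np.sin(yaw),np.cos(yaw),0]);y=np.array([0,0,-1.]);x=np.cross(y,z)
        r=(R0.inv()*Ro.from_matrix(np.stack([x,y,z],1))).as_rotvec()
        if best is None or np.linalg.norm(r)<np.linalg.norm(best[1]): best=(sg,r)
    d=R0.inv().apply(np.array(target)-s["tool_pos"])*1000
    print("t",round(s["time"],2),"pos",s["tool_pos"].round(4),"w",s["gripper_width"].round(4),"F",s["contact_force"].round(1),"sign",best[0])
    print("shift mm",d.round(1),"turn",best[1].round(4),"axes\n",R0.as_matrix().round(3))
E
python3 -c "
from h import *
go([.4394,.2436,.13])"
```

```text
Traceback (most recent call last):
  File "h.py", line 29, in go
    print("t",round(s["time"],2),"pos",s["tool_pos"].round(4),"w",s["gripper_width"].round(4),"F",s["contact_force"].round(1),"sign",best[0])
                                                                  ^^^^^^^^^^^^^^^^^^^^^^^^
AttributeError: 'float' object has no attribute 'round'
```

```bash
sed -i 's/s\["gripper_width"\].round(4)/round(s["gripper_width"],4)/' h.py
python3 -c "
from h import *
go([.4394,.2436,.13])"
```

```text
t 0.3 pos [ 0.125  -0.4839  0.231 ] w 0.0858 F [ 0.3 -0.5 -0.7] sign -1
shift mm [-486.4  101.5 -625.7] turn [7.000e-04 5.368e-01 2.000e-04] axes
 [[-0.968 -0.     0.25 ]
 [-0.25   0.001 -0.968]
 [-0.    -1.    -0.001]]
```

drive_tool(
  series=[-15,0,-20,0,0.02,0,-37,0,-48,0,0.05,0,-60,0,-77,0,0.08,0,-83,0,-107,0,0.11,0,-105,0,-135,0,0.14,0],
  gripper=0,
  force=60,
)

```text
time: 0.72
tool_pos: [0.193, -0.3252, 0.2309]
eef_rot: [-0.12, 2.166, -2.163]
contact_force: [1.0, -0.2, 1.1]
gripper_width: 0.0854
```

```bash
python3 -c "
from h import *
go([.4394,.2436,.13])"
```

```text
t 0.72 pos [ 0.193  -0.3252  0.2309] w 0.0854 F [ 1.  -0.2  1.1] sign -1
shift mm [-307.5  101.5 -538.1] turn [1.100e-03 3.943e-01 2.000e-04] axes
 [[-0.994 -0.     0.11 ]
 [-0.11   0.001 -0.994]
 [-0.    -1.    -0.001]]
```

drive_tool(
  series=[-18,0,-32,0,0.03,0,-36,0,-64,0,0.06,0,-54,0,-96,0,0.09,0,-72,0,-128,0,0.12,0,-90,0,-160,0,0.15,0],
)

```text
time: 1.13
tool_pos: [0.265, -0.1546, 0.2313]
eef_rot: [-0.047, -2.201, 2.2]
contact_force: [-0.0, -0.0, -0.3]
gripper_width: 0.0855
```

```bash
python3 -c "
from h import *
go([.4394,.2436,.13])"
```

```text
t 1.13 pos [ 0.265  -0.1546  0.2313] w 0.0855 F [-0.  -0.  -0.3] sign -1
shift mm [-157.4  101.7 -405.2] turn [ 0.0008  0.242  -0.0009] axes
 [[-0.999  0.001 -0.042]
 [ 0.042  0.001 -0.999]
 [-0.001 -1.    -0.001]]
```

drive_tool(
  series=[-13,0,-34,0,0.03,0,-26,0,-68,0,0.06,0,-39,0,-102,0,0.09,0,-52,0,-136,0,0.12,0,-65,0,-170,0,0.15,0],
)

```text
time: 1.55
tool_pos: [0.3273, -0.0384, 0.2318]
eef_rot: [-0.162, -2.184, 2.11]
contact_force: [-0.0, -0.8, -0.1]
gripper_width: 0.0854
```

```bash
python3 -c "
from h import *
go([.4394,.2436,.13])"
```

```text
t 1.55 pos [ 0.3273 -0.0384  0.2318] w 0.0854 F [-0.  -0.8 -0.1] sign -1
shift mm [ -69.4  112.  -291.6] turn [0.0346 0.1371 0.001 ] axes
 [[-0.989  0.006 -0.146]
 [ 0.146  0.034 -0.989]
 [-0.001 -0.999 -0.035]]
```

drive_tool(
  series=[-8,0,-30,0.02,0.03,0,-16,0,-60,0.034,0.06,0,-24,0,-90,0.034,0.09,0,-32,5,-120,0.034,0.11,0,-40,10,-150,0.034,0.137,0],
)

```text
time: 1.97
tool_pos: [0.3416, -0.071, 0.2317]
eef_rot: [-0.255, -2.138, 2.053]
contact_force: [0.2, -0.1, -0.9]
gripper_width: 0.0853
```

```bash
python3 -c "
from h import *
go([.4394,.2436,.13]);s=get_state();print(s['joint_positions'].round(3),s['joint_vel'].round(2))"
```

```text
t 1.97 pos [ 0.3416 -0.071   0.2317] w 0.0853 F [ 0.2 -0.1 -0.9] sign -1
shift mm [ -20.7  114.8 -324.5] turn [0.0403 0.0447 0.0029] axes
 [[-0.972  0.008 -0.237]
 [ 0.237  0.04  -0.971]
 [ 0.002 -0.999 -0.04 ]]
[-0.24  -0.06  -0.331  1.303  0.04   3.141] [-0.31  0.04 -0.02 -0.05  0.01  0.  ]
```

drive_tool(
  series=[0,0,-20,0.01,-0.11,0,-5,0,-45,0.02,-0.23,0,-10,0,-75,0.03,-0.35,0,-15,0,-105,0.03,-0.47,0,-20,0,-135,0.03,-0.59,0],
)

```text
time: 2.38
tool_pos: [0.3936, 0.0546, 0.2371]
eef_rot: [-0.348, 2.033, -2.018]
contact_force: [1.1, -0.1, 0.4]
gripper_width: 0.0857
```

```bash
python3 -c "
from h import *
go([.4394,.2436,.13],zsign=1);s=get_state();print(s['joint_positions'].round(3),s['joint_vel'].round(2))"
```

```text
t 2.38 pos [0.3936 0.0546 0.2371] w 0.0857 F [ 1.1 -0.1  0.4] sign 1
shift mm [-106.8  109.3 -161. ] turn [-0.013  -2.506  -0.0121] axes
 [[-0.939  0.01   0.344]
 [-0.344  0.009 -0.939]
 [-0.012 -1.    -0.006]]
[ 0.132  0.025 -0.232  1.303  0.008  2.922] [ 0.83  0.34  0.38  0.01 -0.01 -0.61]
```

drive_tool(
  series=[-20,0,-32,0,-0.12,0,-40,0,-64,0,-0.24,0,-60,0,-96,0,-0.36,0,-80,0,-125,0,-0.48,0,-100,0,-150,0,-0.6,0],
)

```text
time: 2.8
tool_pos: [0.4367, 0.2302, 0.239]
eef_rot: [-0.838, 1.647, -1.64]
contact_force: [-0.0, -0.8, -0.2]
gripper_width: 0.0854
```

```bash
python3 -c "
from h import *
go([.4394,.2436,.13],zsign=1);s=get_state();print(s['joint_positions'].round(3),s['joint_vel'].round(2))"
```

```text
t 2.8 pos [0.4367 0.2302 0.239 ] w 0.0854 F [-0.  -0.8 -0.2] sign 1
shift mm [-11.2 109.1  -5.8] turn [-0.0139 -1.9031 -0.0063] axes
 [[-0.578  0.009  0.816]
 [-0.816  0.009 -0.578]
 [-0.013 -1.     0.002]]
[ 0.483  0.215 -0.008  1.335  0.004  2.67 ] [ 0.55  0.54  0.69  0.14 -0.02 -0.88]
```

drive_tool(
  series=[-11,10,-6,0,-0.12,0,-11,20,-6,0,-0.24,0,-11,30,-6,0,-0.36,0,-11,40,-6,0,-0.48,0,-11,50,-6,0,-0.6,0],
)

```text
time: 3.22
tool_pos: [0.4396, 0.2412, 0.1882]
eef_rot: [-1.19, 1.217, -1.218]
contact_force: [-0.1, -0.5, -0.9]
gripper_width: 0.0856
```

drive_tool(
  series=[0,0,0,0,-0.12,0,0,0,0,0,-0.24,0,0,0,0,0,-0.36,0,0,0,0,0,-0.48,0,0,0,0,0,-0.6,0],
)

```text
time: 3.63
tool_pos: [0.4406, 0.2391, 0.1879]
eef_rot: [-1.421, 0.762, -0.769]
contact_force: [-1.3, 0.3, -0.1]
gripper_width: 0.0858
```

```bash
python3 -c "
from h import *
go([.4394,.2436,.13],zsign=1);s=get_state();print(s['joint_positions'].round(3),s['joint_vel'].round(2))"
```

```text
t 3.63 pos [0.4406 0.2391 0.1879] w 0.0858 F [-1.3  0.3 -0.1] sign 1
shift mm [-4.3 57.9  0.9] turn [-0.0109 -0.6995  0.0026] axes
 [[ 0.554  0.008  0.832]
 [-0.832  0.007  0.554]
 [-0.001 -1.     0.011]]
[ 0.496  0.258 -0.087  1.215  0.002  1.479] [-0.   -0.   -0.    0.    0.   -1.42]
```

drive_tool(
  series=[-4,10,1,-0.004,-0.14,0,-4,20,1,-0.008,-0.28,0,-4,30,1,-0.01,-0.42,0,-4,40,1,-0.01,-0.56,0,-4,50,1,-0.01,-0.68,0],
)

```text
time: 4.05
tool_pos: [0.4407, 0.2413, 0.1371]
eef_rot: [-1.553, 0.279, -0.283]
contact_force: [0.2, -0.3, -0.0]
gripper_width: 0.0854
```

```bash
python3 -c "
from h import *
go([.4394,.2436,.032],zsign=1);s=get_state();print(s['joint_positions'].round(3),s['joint_vel'].round(2))
t=capture('top');c=capture('side');save('t2',t['pixels'],(110,150,290,380),2.6);save('s2',c['pixels'],(110,200,430,480),2)"
```

```text
t 4.05 pos [0.4407 0.2413 0.1371] w 0.0854 F [ 0.2 -0.3 -0. ] sign 1
shift mm [ -2.3 105.1   1.8] turn [ 0.0006 -0.0744  0.0024] axes
 [[ 0.936  0.002  0.351]
 [-0.351 -0.001  0.936]
 [ 0.002 -1.    -0.   ]]
[ 0.502  0.306 -0.16   1.103 -0.002  0.861] [ 0.    0.11 -0.19 -0.3  -0.01 -1.48]
```

View pics/s2.png

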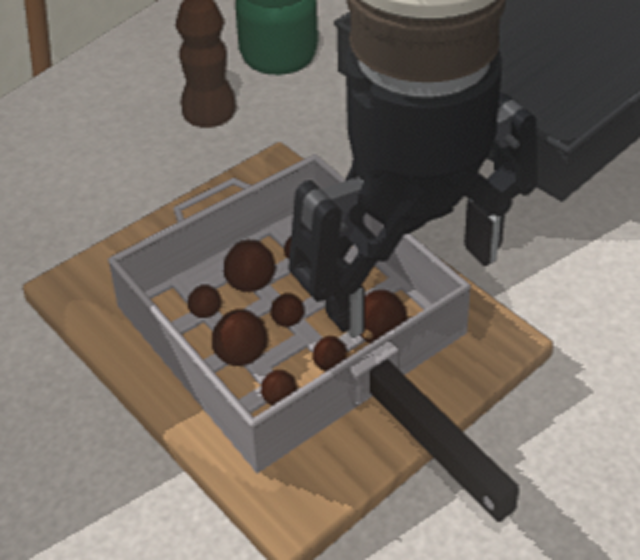

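View pics/t2.png

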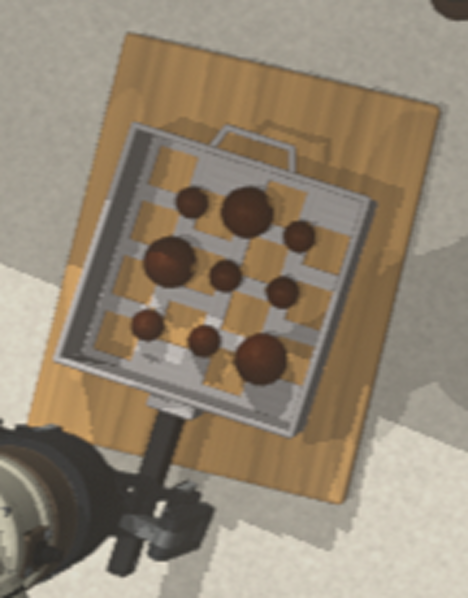

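drive_tool(
  series=[-2,15,2,0,-0.03,0,-2,35,2,0,-0.06,0,-2,55,2,0,-0.074,0,-2,75,2,0,-0.074,0,-2,85,2,0,-0.074,0],
)

```text
time: 4.57
tool_pos: [0.4377, 0.2414, 0.0493]
eef_rot: [-1.563, 0.235, -0.23]
contact_force: [-0.2, -0.5, -0.1]
gripper_width: 0.0854
```

```bash
python3 -c "
from h import *
go([.4394,.2436,.032],zsign=1)"
```

```text
t 4.57 pos [0.4377 0.2414 0.0493] w 0.0854 F [-0.2 -0.5 -0.1] sign 1
shift mm [ 1.  17.3  2.6] turn [ 0.0053 -0.012  -0.002 ] axes
 [[ 0.957 -0.003  0.292]
 [-0.292 -0.005  0.956]
 [-0.002 -1.    -0.005]]
```

drive_tool(
  series=[1,7,3,0.005,0.012,0,1,13,3,0.005,0.012,0,1,17,3,0.005,0.012,0,1,17,3,0.005,0.012,0,1,17,3,0.005,0.012,0],
)

```text
time: 4.98
tool_pos: [0.44, 0.2441, 0.0328]
eef_rot: [-1.557, 0.243, -0.241]
contact_force: [-0.7, 0.8, 0.6]
gripper_width: 0.0854
```

```bash
python3 -c "
from h import *
go([.4394,.2436,.032],zsign=1)
t=capture('top');c=capture('side');save('t3',t['pixels'],(110,150,290,380),2.6);save('s3',c['pixels'],(230,250,430,480),2.6)"
```

```text
t 4.98 pos [0.44   0.2441 0.0328] w 0.0854 F [-0.7  0.8  0.6] sign 1
shift mm [-0.4  0.8 -0.7] turn [-0.0004 -0.0245 -0.0013] axes
 [[ 0.953 -0.001  0.304]
 [-0.304  0.001  0.953]
 [-0.001 -1.     0.   ]]
```

View pics/s3.png

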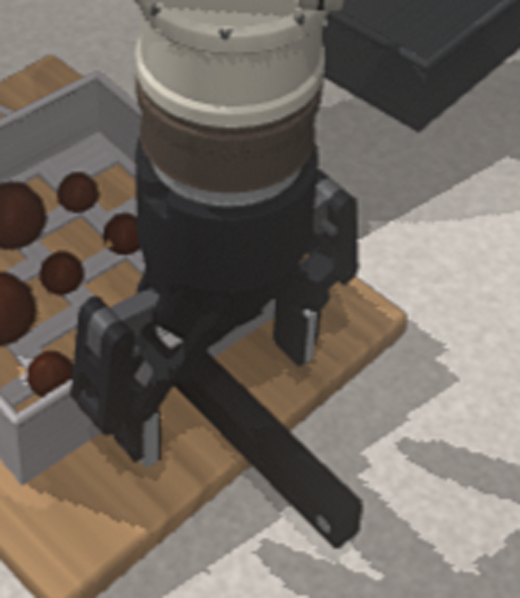

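drive_tool(
  series=[0,0,-1,0,-0.024,0,0,0,-1,0,-0.024,0,0,0,-1,0,-0.024,0,0,0,-1,0,-0.024,0,0,0,-1,0,-0.024,0],
  gripper=0.7,
  force=40,
)

```text
time: 5.5
tool_pos: [0.4399, 0.2435, 0.0333]
eef_rot: [-1.558, 0.224, -0.223]
contact_force: [-0.1, 0.9, 0.2]
gripper_width: 0.0264
```

```bash
python3 -c "
from h import *
go([.4394,.2436,.032],zsign=1)"
```

```text
t 5.5 pos [0.4399 0.2435 0.0333] w 0.0264 F [-0.1  0.9  0.2] sign 1
shift mm [-0.5  1.3 -0. ] turn [-0.0011 -0.0004 -0.0006] axes
 [[ 0.96  -0.     0.281]
 [-0.281  0.001  0.96 ]
 [-0.001 -1.     0.001]]
```

drive_tool(
  series=[0,1,0,0,0,0,0,1,0,0,0,0,0,1,0,0,0,0],
  gripper=0.78,
  force=40,
)

```text
time: 5.75
tool_pos: [0.4401, 0.2439, 0.0324]
eef_rot: [-1.557, 0.223, -0.223]
contact_force: [0.2, 1.4, 0.4]
gripper_width: 0.0186
```

drive_tool(
  series=[0,0,0,0,0,0,0,0,0,0,0,0,0,0,0,0,0,0,0,0,0,0,0,0],
  gripper=1,
  force=60,
)

```text
time: 6.08
tool_pos: [0.4403, 0.2441, 0.0326]
eef_rot: [-1.557, 0.223, -0.223]
contact_force: [-0.3, 1.6, 1.7]
gripper_width: 0.0154
```

```bash
python3 -c "
from h import *
go([.4394,.2436,.032],zsign=1)
t=capture('top');c=capture('side');save('t4',t['pixels'],(110,150,290,380),2.6);save('s4',c['pixels'],(110,250,430,480),2.3)"
```

```text
t 6.08 pos [0.4403 0.2441 0.0326] w 0.0154 F [-0.3  1.6  1.7] sign 1
shift mm [-0.7  0.6 -0.7] turn [-0.0024 -0.0001 -0.0002] axes
 [[ 0.96   0.001  0.28 ]
 [-0.28   0.002  0.96 ]
 [-0.    -1.     0.002]]
```

View pics/t4.png

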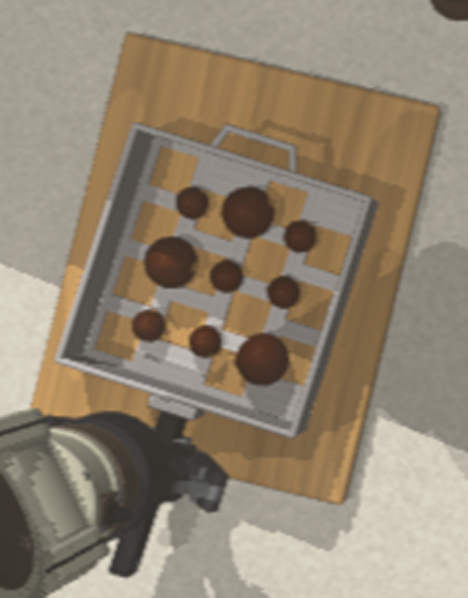

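drive_tool(
  series=[0,-1,0,0,0,0,0,-4,0,0,0,0,0,-8,0,0,0,0,0,-13,0,0,0,0,0,-17,0,0,0,0],
)

```text
time: 6.6
tool_pos: [0.4397, 0.2436, 0.0496]
eef_rot: [-1.558, 0.224, -0.222]
contact_force: [-0.3, 1.4, -4.2]
gripper_width: 0.0149
```

drive_tool(
  series=[0,-4,0,0,0,0,0,-8,0,0,0,0,0,-12,0,0,0,0,0,-14,0,0,0,0,0,-15,0,0,0,0],
)

```text
time: 7.02
tool_pos: [0.44, 0.2438, 0.0652]
eef_rot: [-1.557, 0.223, -0.223]
contact_force: [0.1, -0.2, -3.7]
gripper_width: 0.0152
```

```bash
python3 -c "
from h import *
go([.4394,.2436,.032],zsign=1)
t=capture('top');c=capture('side');save('t5',t['pixels'],(110,150,290,380),2.6);save('s5',c['pixels'],(110,230,430,480),2.3)"
```

```text
t 7.02 pos [0.44   0.2438 0.0652] w 0.0152 F [ 0.1 -0.2 -3.7] sign 1
shift mm [-0.5 33.1 -0.4] turn [-0.002  -0.0004 -0.0006] axes
 [[ 0.96  -0.     0.281]
 [-0.281  0.002  0.96 ]
 [-0.001 -1.     0.002]]
```

View pics/s5.png

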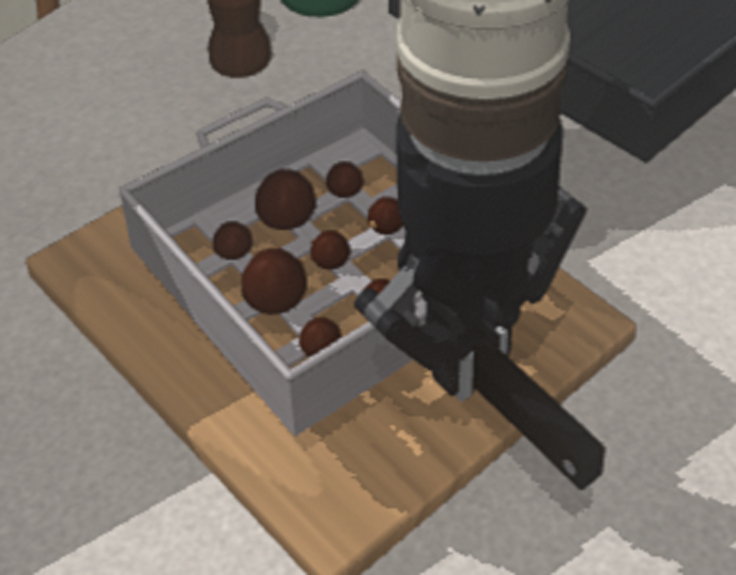

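View pics/t5.png

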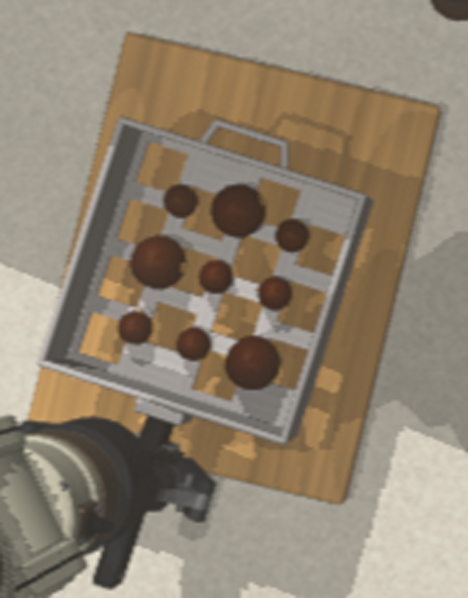

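```bash
python3 - <<'E'
from h import *
t=capture("top");s=capture("side")
T=lambda x,y:(110+x/2.6-.3,150+y/2.6-.3); S=lambda x,y:(110+x/2.3-.3,230+y/2.3-.3)
for k,a,b in(("FL",(122,120),(123,190)),("FR",(369,199),(362,73)),("NL",(43,364),(292,378))):
    p,e=tri(t,T(*a),s,S(*b));print(k,p.round(4),round(e,4))
E
```

```text
FL [0.6656 0.2666 0.0961] 0.0001
FR [0.6182 0.0993 0.0945] 0.0039
NL [0.5003 0.3136 0.0953] 0.0002
```

drive_tool(
  series=[0,-2,0,0,0,0,0,-6,0,0,0,0,0,-12,0,0,0,0,0,-19,0,0,0,0,0,-26,0,0,0,0],
)

```text
time: 7.63
tool_pos: [0.4397, 0.2436, 0.0913]
eef_rot: [-1.558, 0.224, -0.222]
contact_force: [1.4, 0.1, -3.9]
gripper_width: 0.0147
```

drive_tool(
  series=[0,-6,0,0,0,0,1,-11,-3,0,0,0,3,-14,-9,0,0,0,6,-15,-18,0,0,0,10,-15,-30,0,0,0],
)

```text
time: 8.05
tool_pos: [0.4411, 0.2114, 0.1066]
eef_rot: [-1.557, 0.223, -0.222]
contact_force: [0.4, -0.5, -4.4]
gripper_width: 0.0146
```

```bash
python3 -c "
from h import *
go([.449,-.169,.105],zsign=1)
c=capture('side');save('s6',c['pixels'],(110,100,430,480),1.5);c=capture('top');save('t6',c['pixels'])"
```

```text
t 8.05 pos [0.4411 0.2114 0.1066] w 0.0146 F [ 0.4 -0.5 -4.4] sign 1
shift mm [ 114.     0.9 -363. ] turn [-0.0017  0.0005 -0.0006] axes
 [[ 0.96  -0.     0.28 ]
 [-0.28   0.002  0.96 ]
 [-0.001 -1.     0.002]]
```

View pics/t6.png

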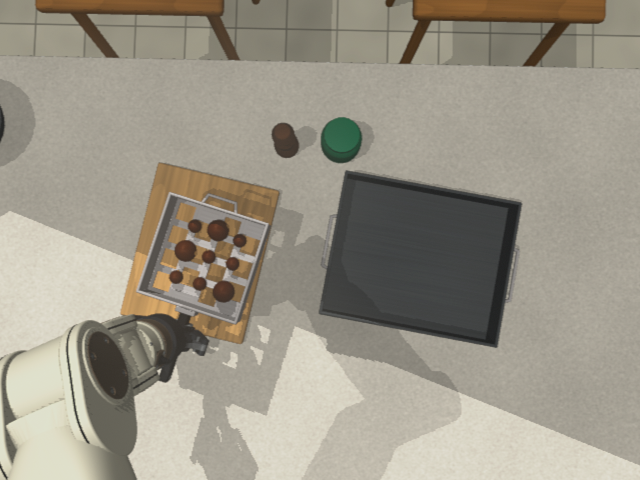

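drive_tool(
  series=[1,0,-4,0,0,0,4,0,-12,0,0,0,8,0,-24,0,0,0,12,0,-38,0,0,0,16,0,-52,0,0,0],
)

```text
time: 8.57
tool_pos: [0.4406, 0.1535, 0.1056]
eef_rot: [-1.56, 0.227, -0.223]
contact_force: [0.2, -1.2, -4.2]
gripper_width: 0.0149
```

drive_tool(
  series=[5,0,-15,0,0,0,9,0,-30,0,0,0,14,0,-45,0,0,0,19,0,-60,0,0,0,24,0,-75,0,0,0],
)

```text
time: 8.98
tool_pos: [0.442, 0.073, 0.1055]
eef_rot: [-1.561, 0.228, -0.223]
contact_force: [0.6, 0.0, -4.5]
gripper_width: 0.0146
```

drive_tool(
  series=[5,0,-15,0,0,0,9,0,-30,0,0,0,14,0,-45,0,0,0,19,0,-60,0,0,0,24,0,-75,0,0,0],
)

```text
time: 9.4
tool_pos: [0.4431, -0.0075, 0.1055]
eef_rot: [-1.562, 0.229, -0.223]
contact_force: [0.6, -0.2, -3.9]
gripper_width: 0.0151
```

drive_tool(
  series=[5,0,-15,0,0,0,9,0,-30,0,0,0,14,0,-45,0,0,0,19,0,-60,0,0,0,24,0,-75,0,0,0],
)

```text
time: 9.82
tool_pos: [0.444, -0.088, 0.1056]
eef_rot: [-1.563, 0.229, -0.223]
contact_force: [0.5, 0.3, -3.6]
gripper_width: 0.0151
```

```bash
python3 -c "
from h import *
go([.449,-.169,.105],zsign=1)"
```

```text
t 9.82 pos [ 0.444  -0.088   0.1056] w 0.0151 F [ 0.5  0.3 -3.6] sign 1
shift mm [ 27.8   0.8 -76.3] turn [ 0.0042 -0.0042 -0.0035] axes
 [[ 0.959 -0.005  0.284]
 [-0.284 -0.003  0.959]
 [-0.003 -1.    -0.004]]
```

drive_tool(
  series=[5,0,-14,0,0,0,10,0,-28,0,0,0,15,0,-41,0,0,0,19,0,-53,0,0,0,23,0,-63,0,0,0],
)

```text
time: 10.23
tool_pos: [0.4472, -0.1566, 0.1056]
eef_rot: [-1.563, 0.231, -0.223]
contact_force: [-0.3, -0.8, -4.8]
gripper_width: 0.0151
```

drive_tool(
  series=[2,0,-7,0,0,0,3,0,-11,0,0,0,4,0,-13,0,0,0,4,0,-13,0,0,0],
)

```text
time: 10.57
tool_pos: [0.4472, -0.1705, 0.1056]
eef_rot: [-1.563, 0.232, -0.223]
contact_force: [-0.1, 0.5, -3.9]
gripper_width: 0.0152
```

```bash
python3 -c "
from h import *
go([.449,-.169,.105],zsign=1)
c=capture('side');save('s7',c['pixels']);c=capture('top');save('t7',c['pixels'])"
```

```text
t 10.57 pos [ 0.4472 -0.1705  0.1056] w 0.0152 F [-0.1  0.5 -3.9] sign 1
shift mm [1.3 0.5 2. ] turn [ 0.0052 -0.0057 -0.0045] axes
 [[ 0.958 -0.006  0.286]
 [-0.286 -0.004  0.958]
 [-0.004 -1.    -0.005]]
```

View pics/t7.png

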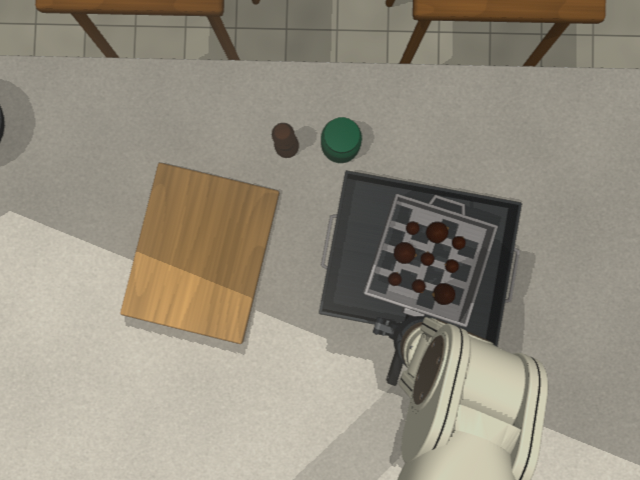

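View pics/s7.png

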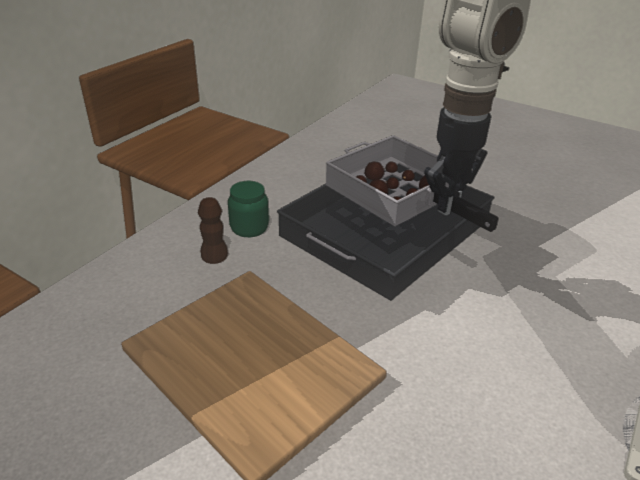

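drive_tool(
  series=[0,0,14,0,0,0,0,0,-14,0,0,0,0,0,14,0,0,0,0,0,-14,0,0,0,0,0,0,0,0,0],
)

```text
time: 11.08
tool_pos: [0.4469, -0.1725, 0.1059]
eef_rot: [-1.567, 0.232, -0.225]
contact_force: [-0.1, -1.0, -3.2]
gripper_width: 0.015
```

```bash
python3 -c "
from h import *
go([.449,-.169,.105],zsign=1)
c=capture('side');save('s8',c['pixels'],(260,100,520,310),2.5);c=capture('top');save('t8',c['pixels'],(310,160,530,380),2.5)"
```

```text
t 11.08 pos [ 0.4469 -0.1725  0.1059] w 0.015 F [-0.1 -1.  -3.2] sign 1
shift mm [1.  0.8 4. ] turn [ 0.0091 -0.0068 -0.0036] axes
 [[ 0.958 -0.006  0.287]
 [-0.287 -0.008  0.958]
 [-0.004 -1.    -0.009]]
```

View pics/t8.png

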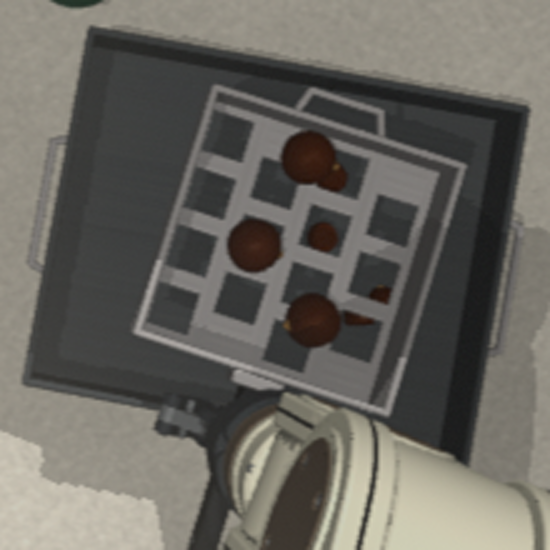

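View pics/s8.png

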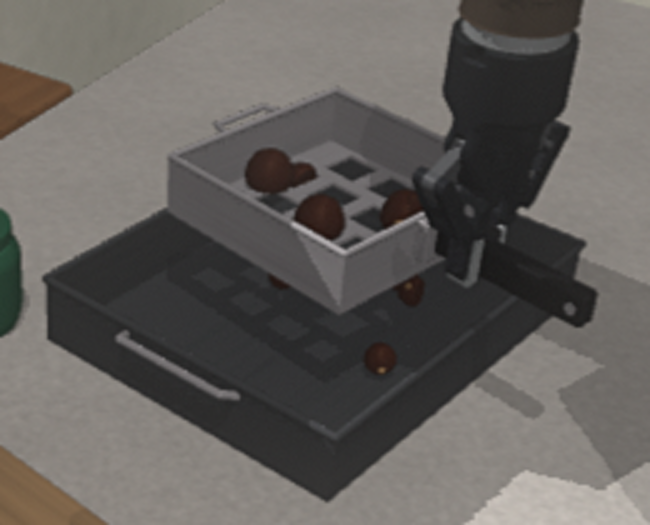

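drive_tool(
  series=[0,0,16,0.004,0,0,0,0,-10,0.009,0,0,0,0,16,0.009,0,0,0,0,-10,0.009,0,0,0,0,4,0.009,0,0],
)

```text
time: 11.6
tool_pos: [0.4483, -0.1678, 0.106]
eef_rot: [-1.557, 0.229, -0.224]
contact_force: [0.4, -1.4, -3.6]
gripper_width: 0.0151
```

```bash
python3 -c "
from h import *
go([.449,-.169,.105],zsign=1)
c=capture('side');save('s9',c['pixels'],(260,100,520,310),2.5);c=capture('top');save('t9',c['pixels'],(310,160,530,380),2.5)"
```

```text
t 11.6 pos [ 0.4483 -0.1678  0.106 ] w 0.0151 F [ 0.4 -1.4 -3.6] sign 1
shift mm [ 1.   1.  -0.9] turn [-0.001  -0.0051 -0.0035] axes
 [[ 0.959 -0.003  0.285]
 [-0.285  0.002  0.959]
 [-0.003 -1.     0.001]]
```

View pics/t9.png

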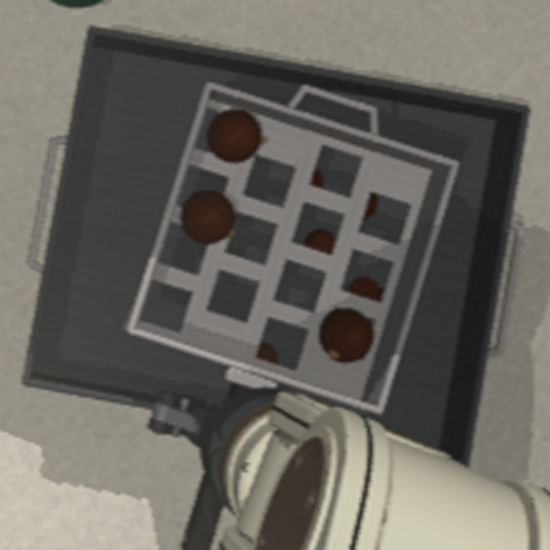

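View pics/s9.png

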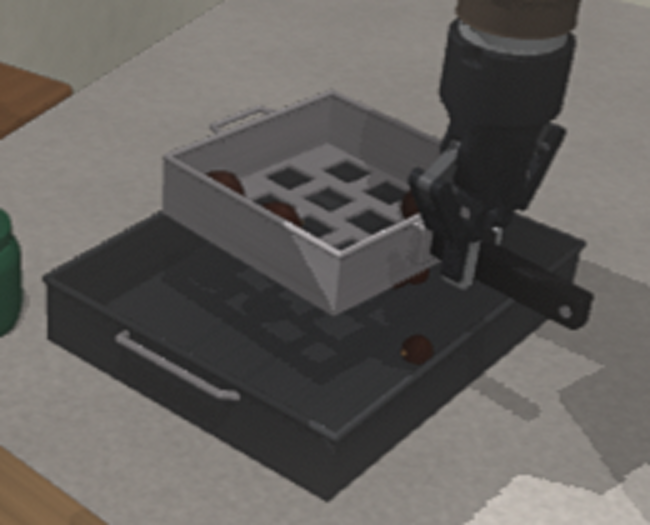

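drive_tool(
  series=[0,0,15,0,0,0,0,0,-15,0,0,0,0,0,15,0,0,0,0,0,-15,0,0,0,0,0,15,0,0,0],
)

```text
time: 12.12
tool_pos: [0.4511, -0.1586, 0.1061]
eef_rot: [-1.56, 0.237, -0.232]
contact_force: [0.6, 0.7, -3.1]
gripper_width: 0.0151
```

drive_tool(
  series=[0,0,-27,0,0,0,0,0,0,0,0,0,0,0,-27,0,0,0,0,0,0,0,0,0,0,0,-14,0,0,0],
)

```text
time: 12.53
tool_pos: [0.4479, -0.169, 0.1062]
eef_rot: [-1.556, 0.233, -0.229]
contact_force: [-0.7, 1.9, -2.8]
gripper_width: 0.0151
```

```bash
python3 -c "
from h import *
go([.449,-.169,.105],zsign=1)
c=capture('side');save('s10',c['pixels'],(260,100,520,310),2.5);c=capture('top');save('t10',c['pixels'],(370,180,510,330),4)"
```

```text
t 12.53 pos [ 0.4479 -0.169   0.1062] w 0.0151 F [-0.7  1.9 -2.8] sign 1
shift mm [1.1 1.2 0.3] turn [-0.0021 -0.0103 -0.0029] axes
 [[ 0.957 -0.002  0.29 ]
 [-0.29   0.003  0.957]
 [-0.003 -1.     0.002]]
```

View pics/t10.png

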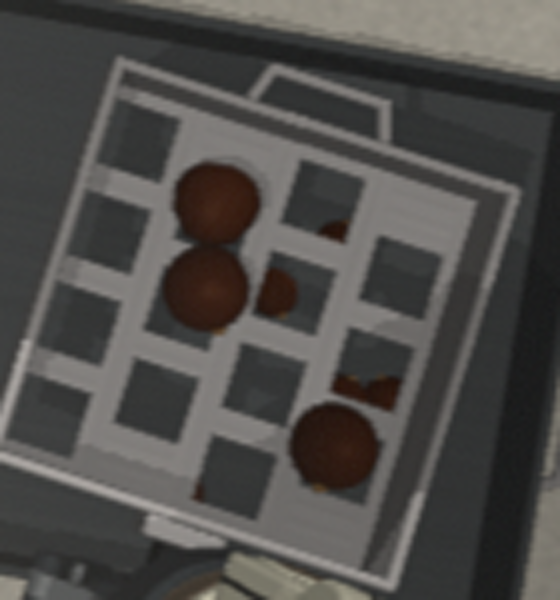

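View pics/s10.png

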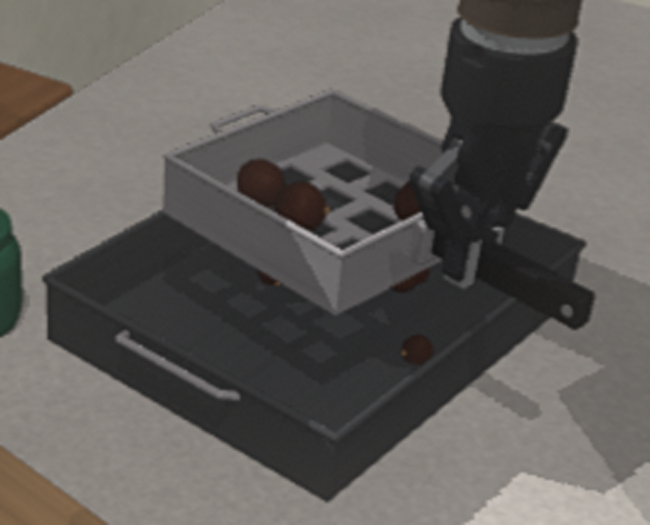

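drive_tool(
  series=[0,0,4,0,0,0,0,0,14,0,0,0,0,0,26,0,0,0,0,0,36,0,0,0,0,0,40,0,0,0],
)

```text
time: 13.05
tool_pos: [0.459, -0.1324, 0.1061]
eef_rot: [-1.56, 0.235, -0.23]
contact_force: [0.5, 0.2, -2.7]
gripper_width: 0.0149
```

```bash
python3 -c "
from h import *
go([.449,-.169,.105],zsign=1)
c=capture('side');save('s11',c['pixels'],(260,100,520,310),2.5);c=capture('top');save('t11',c['pixels'],(340,180,520,350),3.5)"
```

```text
t 13.05 pos [ 0.459  -0.1324  0.1061] w 0.0149 F [ 0.5  0.2 -2.7] sign 1
shift mm [  1.2   1.2 -37.9] turn [ 0.0021 -0.0121 -0.0031] axes
 [[ 0.956 -0.004  0.292]
 [-0.292 -0.001  0.956]
 [-0.003 -1.    -0.002]]
```

View pics/t11.png

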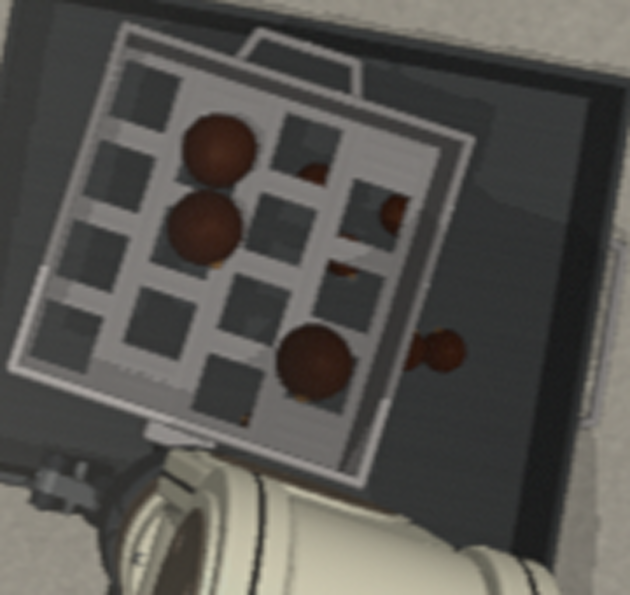

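View pics/s11.png

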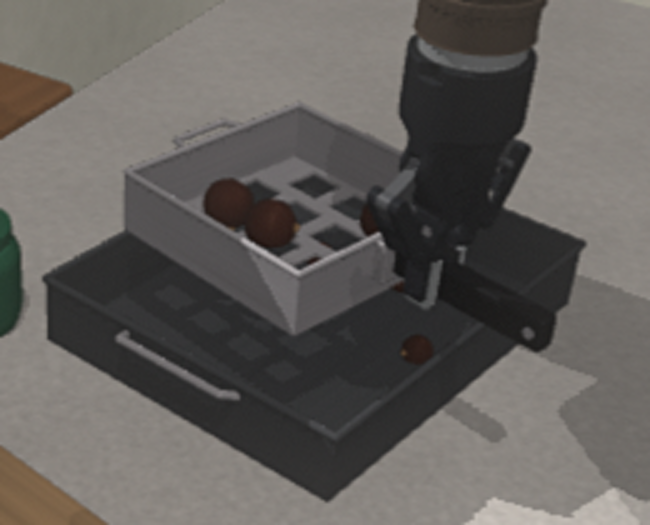

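drive_tool(
  series=[-1,0,4,0,0,0,-4,0,12,0,0,0,-8,0,24,0,0,0,-13,0,38,0,-0.002,0,-18,0,52,0,-0.003,0],
)

```text
time: 13.57
tool_pos: [0.4564, -0.0774, 0.1059]
eef_rot: [-1.561, 0.234, -0.228]
contact_force: [-1.0, -0.2, -4.0]
gripper_width: 0.0152
```

drive_tool(
  series=[-5,0,15,0,0,0,-11,0,30,0,0,0,-16,0,45,0,0,0,-22,0,60,0,-0.003,0,-27,0,75,0,-0.006,0],
)

```text
time: 13.98
tool_pos: [0.4518, 0.0033, 0.1059]
eef_rot: [-1.561, 0.229, -0.223]
contact_force: [0.7, -0.5, -2.3]
gripper_width: 0.015
```

drive_tool(
  series=[-5,0,15,0,0,0,-11,0,30,0,0,0,-16,0,45,0,0,0,-22,0,60,0,0,0,-27,0,75,0,0,0],
)

```text
time: 14.4
tool_pos: [0.4467, 0.084, 0.1058]
eef_rot: [-1.56, 0.23, -0.223]
contact_force: [0.2, -0.3, -3.5]
gripper_width: 0.0149
```

drive_tool(
  series=[-5,0,15,0,0,0,-11,0,30,0,0,0,-16,0,45,0,0,0,-22,0,59,0,0,0,-26,0,72,0,0,0],
)

```text
time: 14.82
tool_pos: [0.4415, 0.1616, 0.1058]
eef_rot: [-1.56, 0.23, -0.222]
contact_force: [-0.1, -0.1, -3.6]
gripper_width: 0.0151
```

```bash
python3 -c "
from h import *
go([.4394,.2436,.105],zsign=1)"
```

```text
t 14.82 pos [0.4415 0.1616 0.1058] w 0.0151 F [-0.1 -0.1 -3.6] sign 1
shift mm [-25.3   0.8  78. ] turn [ 0.0014 -0.0043 -0.0048] axes
 [[ 0.959 -0.005  0.284]
 [-0.284  0.     0.959]
 [-0.005 -1.    -0.001]]
```

drive_tool(
  series=[-5,0,14,0,0,0,-9,0,27,0,-0.002,0,-13,0,39,0,-0.004,-0.003,-16,0,50,0,-0.004,-0.005,-19,0,60,0,-0.004,-0.005],
)

```text
time: 15.23
tool_pos: [0.44, 0.2256, 0.1059]
eef_rot: [-1.56, 0.223, -0.223]
contact_force: [-0.3, 0.2, -3.3]
gripper_width: 0.0152
```

drive_tool(
  series=[-3,0,8,0,0,0,-5,0,14,0,0,0,-6,0,17,0,0,0,-6,0,18,0,0,0,-6,0,18,0,0,0],
)

```text
time: 15.65
tool_pos: [0.4393, 0.2445, 0.1057]
eef_rot: [-1.561, 0.223, -0.223]
contact_force: [-0.3, -0.1, -2.8]
gripper_width: 0.0151
```

```bash
python3 -c "
from h import *
go([.4394,.2436,.033],zsign=1)
c=capture('side');save('s12',c['pixels'],(110,150,430,480),1.8);c=capture('top');save('t12',c['pixels'],(110,150,290,380),2.6)"
```

```text
t 15.65 pos [0.4393 0.2445 0.1057] w 0.0151 F [-0.3 -0.1 -2.8] sign 1
shift mm [ 0.3 72.7 -0.7] turn [ 0.0013 -0.0002 -0.0001] axes
 [[ 0.96  -0.     0.28 ]
 [-0.28  -0.001  0.96 ]
 [-0.    -1.    -0.001]]
```

View pics/s12.png

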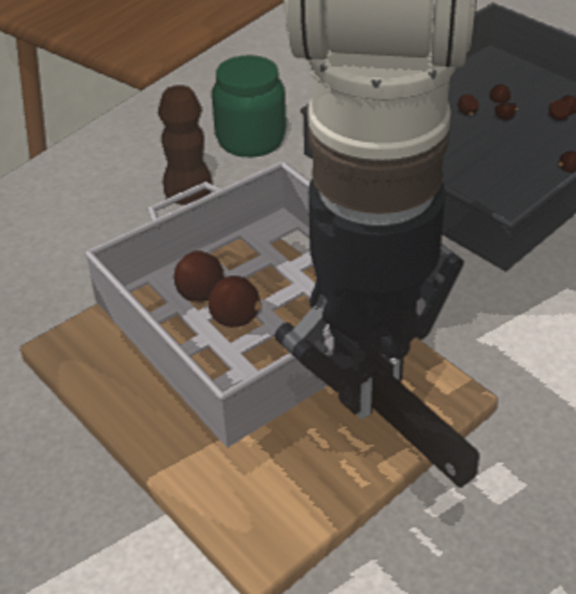

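View pics/t12.png

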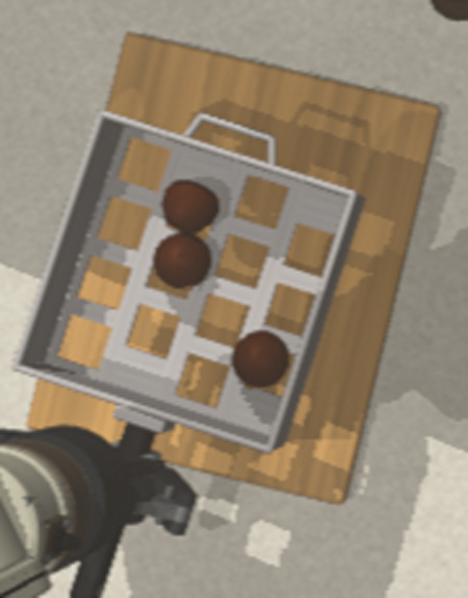

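```bash
python3 - <<'E'
from h import *
t=capture("top");s=capture("side")
T=lambda x,y:(110+x/2.6-.3,150+y/2.6-.3); S=lambda x,y:(110+x/1.8-.3,150+y/1.8-.3)
for k,a,b in(("FL",(101,113),(88,254)),("FR",(358,192),(284,167)),("NL",(17,368),(222,396))):
    p,e=tri(t,T(*a),s,S(*b));print(k,p.round(4),round(e,4))
E
```

```text
FL [0.6654 0.2675 0.1348] 0.0002
FR [0.6184 0.1001 0.1306] 0.0007
NL [0.5007 0.3145 0.1372] 0.0014
```

drive_tool(
  series=[0,3,0,0,0,0,0,10,0,0,0,0,0,19,0,0,0,0,0,28,0,0,0,0,0,36,0,0,0,0],
)

```text
time: 16.27
tool_pos: [0.4387, 0.2436, 0.0683]
eef_rot: [-1.561, 0.225, -0.223]
contact_force: [-0.5, -0.3, -4.1]
gripper_width: 0.0152
```

drive_tool(
  series=[0,8,0,0,0,0,0,15,0,0,0,0,0,21,0,0,0,0,0,25,0,0,0,0,0,27,0,0,0,0],
)

```text
time: 16.68
tool_pos: [0.4383, 0.2434, 0.0405]
eef_rot: [-1.562, 0.226, -0.222]
contact_force: [0.6, -0.9, -3.4]
gripper_width: 0.0148
```

```bash
python3 -c "
from h import *
go([.4394,.2436,.033],zsign=1)"
```

```text
t 16.68 pos [0.4383 0.2434 0.0405] w 0.0148 F [ 0.6 -0.9 -3.4] sign 1
shift mm [1.  7.5 0.5] turn [ 0.0031 -0.0011 -0.0019] axes
 [[ 0.96  -0.003  0.281]
 [-0.281 -0.002  0.96 ]
 [-0.002 -1.    -0.003]]
```

drive_tool(
  series=[1,0,0,0.001,0,-0.012,1,0,0,0.003,0,-0.024,1,2,0,0.003,0,-0.026,1,3,0,0.003,0,-0.026,1,4,0,0.003,0,-0.026],
)

```text
time: 17.1
tool_pos: [0.4393, 0.2432, 0.0367]
eef_rot: [-1.562, 0.204, -0.243]
contact_force: [-0.3, 0.4, -3.5]
gripper_width: 0.0148
```

drive_tool(
  series=[0,1,0,0,0,0,0,2,0,0,0,0],
)

```text
time: 17.27
tool_pos: [0.4395, 0.2434, 0.0348]
eef_rot: [-1.562, 0.204, -0.243]
contact_force: [0.5, -0.6, -3.1]
gripper_width: 0.0151
```

```bash
python3 -c "
from h import *
go([.4394,.2436,.033],zsign=1)
c=capture('side');save('s13',c['pixels'],(110,230,430,480),2.3);c=capture('top');save('t13',c['pixels'],(110,150,290,380),2.6);print(get_state()['contact_force'],get_state()['torque'])"
```

```text
t 17.27 pos [0.4395 0.2434 0.0348] w 0.0151 F [ 0.5 -0.6 -3.1] sign 1
shift mm [-0.2  1.8  0.2] turn [-0.0007 -0.0008  0.0249] axes
 [[ 0.959  0.024  0.281]
 [-0.281 -0.006  0.96 ]
 [ 0.025 -1.     0.001]]
[ 0.19723916 -0.05092867 -4.1548239 ] [0.10516538 0.31716633 0.01340944]
```

View pics/s13.png

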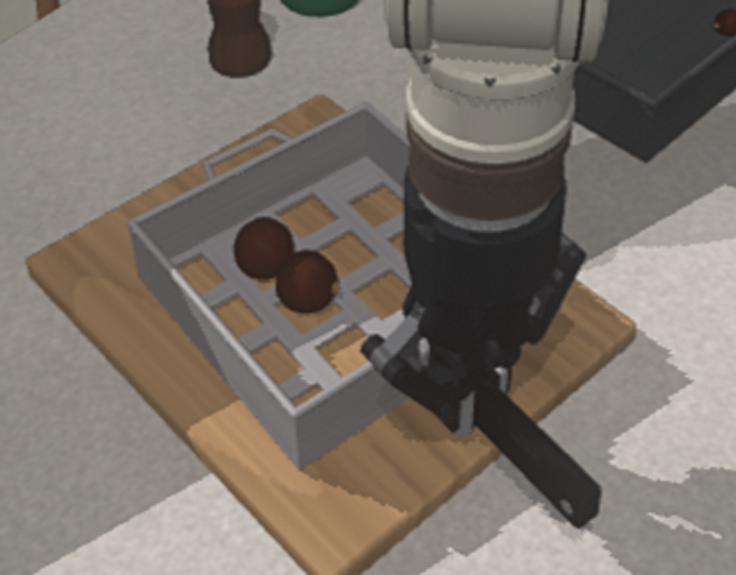

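drive_tool(
  series=[0,1,0,0,0,0,0,1,0,0,0,0,0,2,0,0,0,0,0,2,0,0,0,0],
)

```text
time: 17.7
tool_pos: [0.4393, 0.2431, 0.0325]
eef_rot: [-1.562, 0.205, -0.243]
contact_force: [-0.3, -0.3, -3.6]
gripper_width: 0.015
```

```bash
python3 -c "
from h import *
go([.4394,.2436,.033],zsign=1)
print(get_state()['torque'])"
```

```text
t 17.7 pos [0.4393 0.2431 0.0325] w 0.015 F [-0.3 -0.3 -3.6] sign 1
shift mm [-0.  -0.5  0.5] turn [-0.0001 -0.0008  0.0243] axes
 [[ 0.959  0.023  0.281]
 [-0.281 -0.007  0.96 ]
 [ 0.024 -1.     0.   ]]
[0.12310812 0.29110426 0.03144581]
```

drive_tool(
  series=[0,0.5,0,0,0,0,0,1,0,0,0,0,0,1,0,0,0,0],
)

```text
time: 17.95
tool_pos: [0.4394, 0.2432, 0.032]
eef_rot: [-1.562, 0.204, -0.243]
contact_force: [-1.5, -0.2, 1.6]
gripper_width: 0.0151
```

drive_tool(
  series=[0,0.5,0,0,0,0,0,1,0,0,0,0,0,1,0,0,0,0],
)

```text
time: 18.2
tool_pos: [0.4393, 0.2432, 0.0318]
eef_rot: [-1.562, 0.204, -0.243]
contact_force: [-4.9, -0.9, 7.3]
gripper_width: 0.015
```

```bash
python3 -c "
from h import *
go([.4394,.2436,.033],zsign=1)
print(get_state()['torque'])
c=capture('side');save('s14',c['pixels'],(110,230,430,480),2.3);c=capture('top');save('t14',c['pixels'],(110,150,290,380),2.6)"
```

```text
t 18.2 pos [0.4393 0.2432 0.0318] w 0.015 F [-4.9 -0.9  7.3] sign 1
shift mm [-0.  -1.2  0.4] turn [-0.0006 -0.0007  0.0248] axes
 [[ 0.959  0.024  0.281]
 [-0.281 -0.006  0.96 ]
 [ 0.025 -1.     0.001]]
[-0.30113182  0.91489055 -0.04339648]
```

View pics/s14.png

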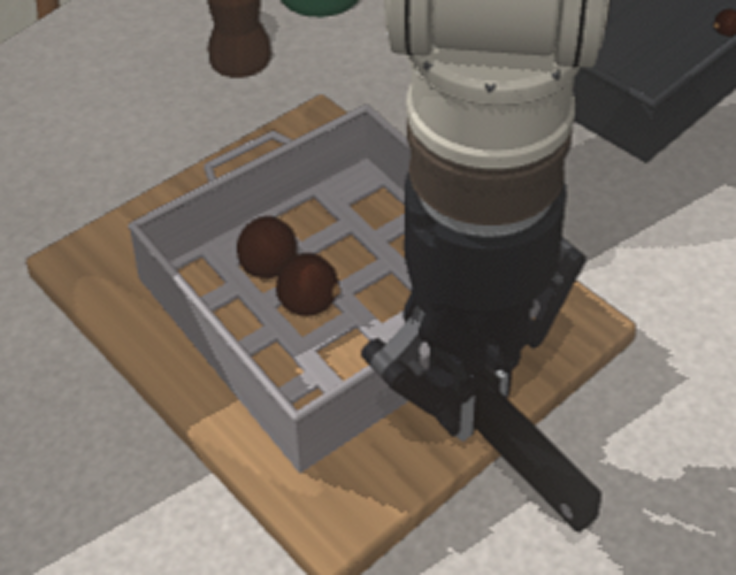

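View pics/t14.png

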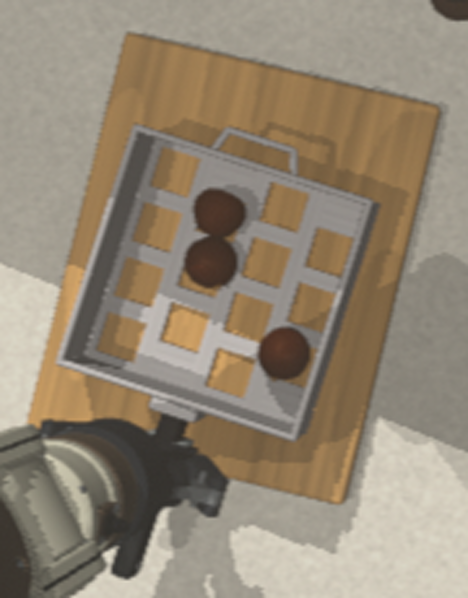

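drive_tool(
  series=[0,0,0,0,0,0.006,0,0,0,0,0,0.012,0,0,0,0,0,0.012,0,0,0,0,0,0.012],
  force=20,
)

```text
time: 18.63
tool_pos: [0.4395, 0.2433, 0.0323]
eef_rot: [-1.56, 0.213, -0.234]
contact_force: [-3.2, -1.1, 5.1]
gripper_width: 0.0153
```

```bash
python3 -c "
from h import *
go([.4394,.2436,.033],zsign=1)
print(get_state()['torque'])"
```

```text
t 18.63 pos [0.4395 0.2433 0.0323] w 0.0153 F [-3.2 -1.1  5.1] sign 1
shift mm [-0.2 -0.7  0.3] turn [-0.001  -0.0007  0.0128] axes
 [[ 0.96   0.013  0.281]
 [-0.281 -0.003  0.96 ]
 [ 0.013 -1.     0.001]]
[-0.21557616  0.69763233 -0.02307932]
```

Now release in small steps.

drive_tool(
  series=[0,0,0,0,0,0,0,0,0,0,0,0,0,0,0,0,0,0,0,0,0,0,0,0],
  gripper=0.78,
)

```text
time: 18.97
tool_pos: [0.4399, 0.2434, 0.0323]
eef_rot: [-1.56, 0.213, -0.234]
contact_force: [0.3, 0.3, -0.0]
gripper_width: 0.0188
```

drive_tool(
  series=[0,0,0,0,0,0,0,0,0,0,0,0,0,0,0,0,0,0,0,0,0,0,0,0],
  gripper=0.5,
)

```text
time: 19.3
tool_pos: [0.4399, 0.2434, 0.0322]
eef_rot: [-1.56, 0.213, -0.234]
contact_force: [0.3, 0.4, 0.1]
gripper_width: 0.0427
```

```bash
python3 -c "
from h import *
go([.4394,.2436,.033],zsign=1)
c=capture('side');save('s15',c['pixels'],(110,230,430,480),2.3);c=capture('top');save('t15',c['pixels'],(110,150,290,380),2.6)"
```

```text
t 19.3 pos [0.4399 0.2434 0.0322] w 0.0427 F [0.3 0.4 0.1] sign 1
shift mm [-0.5 -0.8  0. ] turn [-0.0013 -0.0008  0.0133] axes
 [[ 0.96   0.013  0.281]
 [-0.281 -0.003  0.96 ]
 [ 0.013 -1.     0.001]]
```

View pics/s15.png

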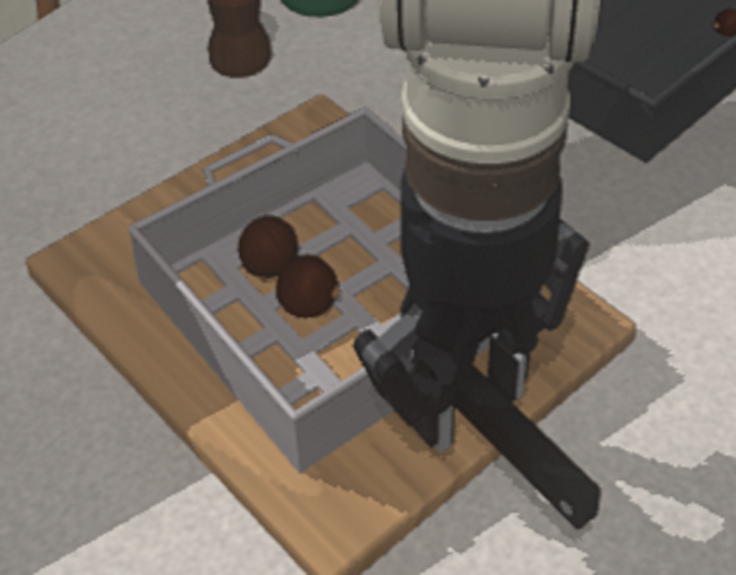

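Open fully, then rise straight up.

drive_tool(
  series=[0,-1,0,0,0,0.006,0,-3,0,0,0,0.013,0,-10,0,0,0,0.013,0,-25,0,0,0,0.013,0,-45,0,0,0,0.013],
  gripper=0.3,
)

```text
time: 19.82
tool_pos: [0.4383, 0.2429, 0.0769]
eef_rot: [-1.56, 0.225, -0.222]
contact_force: [0.1, -0.0, -0.0]
gripper_width: 0.0599
```

drive_tool(
  series=[0,-25,0,0,0,0,0,-50,0,0,0,0,0,-75,0,0,0,0,0,-90,0,0,0,0,0,-95,0,0,0,0],
  gripper=0,
)

```text
time: 20.23
tool_pos: [0.4402, 0.2438, 0.1757]
eef_rot: [-1.556, 0.221, -0.226]
contact_force: [-0.6, 1.0, -0.1]
gripper_width: 0.0858
```

drive_tool(
  series=[-20,0,0,0,0,0,-50,0,0,0,0,0,-80,0,0,0,0,0,-95,0,0,0,0,0,-95,0,0,0,0,0],
)

```text
time: 20.65
tool_pos: [0.3459, 0.2704, 0.175]
eef_rot: [-1.558, 0.221, -0.222]
contact_force: [0.5, 0.2, 1.1]
gripper_width: 0.0851
```

```bash
python3 -c "
from h import *
go([.4394,.2436,.033],zsign=1)
c=capture('side');save('s16',c['pixels']);c=capture('top');save('t16',c['pixels'])"
```

```text
t 20.65 pos [0.3459 0.2704 0.175 ] w 0.0851 F [0.5 0.2 1.1] sign 1
shift mm [9.72e+01 1.42e+02 1.00e-01] turn [-0.0018  0.0019  0.0002] axes
 [[ 0.96   0.001  0.278]
 [-0.278  0.002  0.96 ]
 [ 0.    -1.     0.002]]
```

View pics/s16.png

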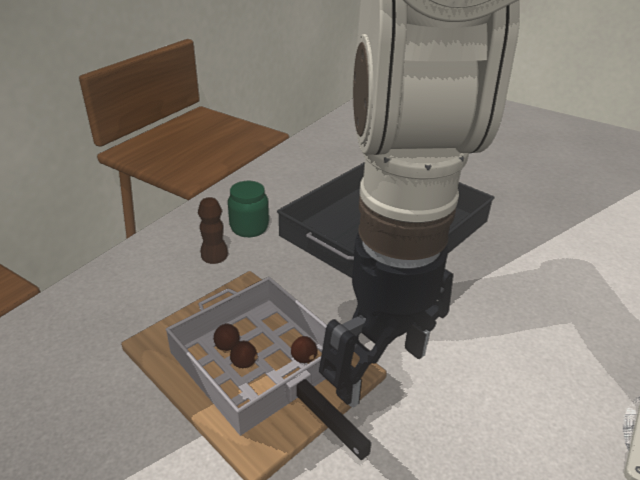

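View pics/t16.png

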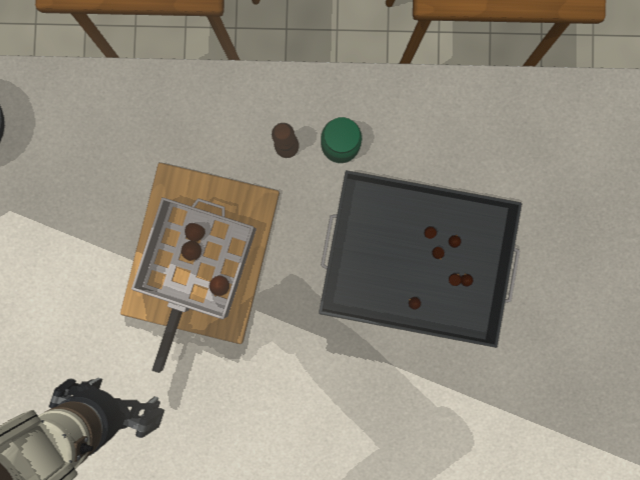

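```bash
python3 -c "
from rig import *
print(finish_job())"
```

```text
the job is handed in; nothing more can be done
None
```

The job is done and handed in at about 20.7 s of the 64 s allowed; no verdict was reported. I held the sieve by its handle at 60 N, carried it level to the tin, and shook it side to side (strokes of about ±14 mm, three rounds). Then I carried it back, set it on the board and let go.

**Last checks:**
- **Chestnuts:** the last pictures show all six small ones in the tin and only the three large ones in the sieve. The pictures on the way over showed none dropped.
- **Sieve:** it stands upright on the board within 2 to 3 mm of where it started, and it looks flat. I did not measure its height at the corners after letting go.
- **Bystanders:** the tin, canister and pepper mill look unmoved.
- **Robot:** the gripper is open and clear of everything.

**What went wrong or disagreed:**
- **Turn on approach:** the last joint reached the end of its range, so I took the grasp a half turn round instead. It cost about 2 s, with the gripper well clear of everything.
- **Sag:** the sieve drooped about 1.4° in the fingers by the end of the carry. I took that out before setting it down, and the contact force read about 7 N as it touched.
- **Corner heights:** the two camera views disagreed with the stated heights by up to 3 mm at the sieve's corners. At one tin corner they disagreed by up to 6.5 mm.

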